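# Set a telescopic stand leg to its length mark and clamp it

### The arm

A 6-joint arm with a two-finger parallel gripper is mounted at the origin on a cart in front of the work surface, level with it; the furniture and walls round the work are solid. World frame = base frame: x ahead of the robot, y to its left, z up, the work surface at z = 0. Lengths are in m, angles in rad, forces in N, time in s.
With the tool pointing down it reaches from about 0.35 to 0.975 m from the base axis. Payload 7.1 kg.
Tool frame: the origin (TCP) lies midway between the tips of the shut fingers; the grasp point (between the pads) lies 19 mm behind it; z points along the fingers, x is the direction in which the jaws open and shut, and the axes are right-handed (so a half turn about z gives the same grasp; the last joint's range is limited). The gripper opens to 88 mm and grips with 3 to 60 N. Pads are 20 mm wide; open, the fingers measure 115 mm over their backs; the gripper's body (75 mm by 178 mm) begins 61 mm behind the grasp point.
Start: joints at [1.277, 0.423, 1.63, -0, 1.089, -0.019], TCP at [0.17, 0.602, 0.223] pointing down, gripper open.
Joint ranges: [-3, 3], [-0.9, 2.11], [0.09, 2.58], [-1.31, 4.45], [0.11, 2.69], [-2.54, 2.54]. Speed limits (rad/s): [2.39, 2.39, 3.01, 3.14, 3.14, 3.14].

### API

Orientations are given as a unit quaternion [w, x, y, z].
In Python, from station import move_pose, movel, movej, command_gripper, wait, inverse_kinematics, read_camera, camera_info, MotionError, job_done, get_time, get_joint_pos, get_qvel, get_effort, get_tcp_pos, get_ee_rot, get_ft_force, get_ft_torque, get_grip_width gives the robot as it stands. Calls block until the motion is done:
- move_pose(position, orientation): joint-space move of the TCP to a pose.
- movel(position, frame=None, v=0.15, until_force=None): straight line of the TCP; frame=None keeps the orientation; v is the mean speed in m/s. With until_force (N) it stops when the force on the tool has changed by that much, and returns True; else False.
- movej(angles): joint-space move.
- command_gripper(opening): opening from 0.0 (shut) to 1.0 (fully open); the grip force is fixed at half the most; returns when the fingers have stopped.
- wait(seconds).
- inverse_kinematics(position, orientation): joint angles nearest the present ones, or None.
- read_camera(name): name is "side" or "top"; returns the picture (384x512x3 uint8, red, green, blue); there is no depth.
- camera_info(name): a dict with "intrinsics" (3x3 intrinsics, pixels), "T" (4x4, takes a point from camera to world coordinates). Camera axes: x right, y up, looking along -z (the intrinsics and any distortion apply to the point x, -y, -z); pixel columns grow to the right and rows downward; lengths in m; the calibration is good to about 2 mm. A picture is of the moment at which its call begins. camera_info takes no time and is no camera call.
A pose or a line that the arm cannot do raises MotionError and nothing moves.
- job_done(): hands the job in, once; it reports no verdict.
Readings, each from a call of its own:
- get_time(): time.
- get_joint_pos(): joint angles.
- get_qvel(): joint speeds.
- get_effort(): joint torques, N m.
- get_tcp_pos(): TCP position.
- get_ee_rot(): TCP orientation.
- get_ft_force(): force on the tool from outside, world axes, zero at the start.
- get_ft_torque(): the same for the moment, N m.
- get_grip_width(): opening from 0.0 (shut) to 1.0 (fully open).
Only numpy, scipy, OpenCV 4.12 (cv2) and the standard library are available. Lean on these libraries where they do the work, as an engineer would, in place of code of your own. Each camera call takes 0.05 s, during which the arm holds its last target.

### The job

The telescopic leg of a small stand lies in its tube on the plywood assembly board. Flip the catch on top of the tube over to its free side, then push the sprung leg out until its pointer lines up with the brass index clip, and, holding the leg at that mark all the while, swing the cam lever shut against the thumb post. Finish still holding: fingers squeezing lever and post together, leg on its mark; do not let go, and leave the tape roll, sanding block and mug alone.

Things in the scene. Friction and masses are not known exactly. Their poses are not given: they have to be found in the camera images.
- board: plywood board, 300 x 96 x 18 mm, fixed to the table, the stand leg on it. Origin: centre of its underside. x = the leg's axis, the way it slides out (roughly away from the robot), y left, z up; 'board (x, y, z)' below is mm in this frame. A 36 mm square aluminium tube lies at x = -146 to -28, top z = 66 (collar 69).
- catch (a joint): toggle catch on top of the tube, rad: 0 = locked, leaning to the right (-y of the board); 1.2 = free, leaning as far to the left (+y). It is weighted: past upright (0.6) it falls to that side by itself and stays there. While it is locked the leg cannot slide out. About 1 N at its knob tips it over.
- catch_tip (a point): centre of the catch's round steel knob (18 mm thick, 22 mm long along x). The catch is hinged about an axis along the board's x at board (-90, 0, 78); the knob centre is 52 mm from it, so it leans 0.6 rad either side of upright: at y = -29, z = 121 locked, y = +29 free. The stem below the knob is 10 mm thick.
- leg_slide (a joint): how far the leg (20 mm bar, at z = 48) is slid out, m: 0 = in (the start) to 0.075. A spring draws it back in with 4 to 5.5 N; it slides back if not held. Its black clamp head, 46 x 36 mm in plan, top z = 65, centred at board x = leg value, carries thumb post and cam lever.
- leg_pointer (a point): tip of the steel pointer on the right (-y) side of the clamp head, at board (leg value, -34, 38); it moves with the leg.
- index_tip (a point): tip of the brass index clip on the aluminium rail along the board's right side (y = -38): the length mark, opposite the pointer's tip. It does not move during the task. The leg is on its mark when pointer and index tips have the same x in the board's frame.
- post_mid (a point): point in the middle of the thumb post's thickness and width at z = 112: a good height for the fingers (x = leg value - 13 mm).
- lever_turn (a joint): cam lever on the far side of the thumb post, rad: 0 = shut, standing upright against the post; up to 0.45 = open, leaning away from the post (+x). Stiff hinge: about 3 N on the paddle moves it and it stays where it is left.
- lever_tip (a point): middle of the paddle's top end, 67 mm from its hinge.
- tape_roll: roll of masking tape lying flat, 100 mm across, 25 mm high; a bystander. Origin at its underside centre.
- sanding_block: cork sanding block, 57 x 87 x 29 mm; a bystander. Origin at its underside centre.
- tea_mug: white mug with dark diamonds, 86 mm across, 101 mm high; a bystander. Origin at its underside centre.
- leg: sliding leg with its fixed black thumb post, which stands on the near side of the clamp head, 10 mm thick along x, 28 mm wide along y, top at z = 136. Body origin at the board's underside (z = 0), x = leg value, y = 0; the post's near face is 18 mm before that, its far face 8 mm before. Axes as the board's.
- lever: aluminium paddle of the cam lever, 10 mm thick, 28 mm wide along y, from 5 to 67 mm above its hinge. Origin on the hinge: board x = leg value + 1, z = 68; its z axis runs up the paddle. Shut, post and paddle together are 24 mm thick along x (leg value - 18 to + 6 mm), up to z = 135; fully open, the tip's outer face is at leg value + 35.

How it is judged:
By the outcome, as a careful person would: the job done as asked, in the order asked, and still so for the second after the job is handed in, while the arm keeps its last pose, push and grip.
It also fails if it takes over 58 s, if anything falls off the work surface, if the arm or the gripper's body presses on something with over 40 N, if the wrist force passes 120 N, or if a joint passes its speed limit or range.

## Working session

There is one attempt and no reset: what is moved stays moved. The work goes in short steps, each a Python script; the robot and the scene stay as the last script left them, time stands still between calls to the robot, and variables do not carry over. Pictures are saved under pics/ and viewed, and the job is handed in when it is done.

```bash
ls; mkdir -p pics
python3 - <<'E'
from station import *
import cv2,numpy as np
np.set_printoptions(precision=4,suppress=True)
for n in ("side","top"):
    im=read_camera(n); cv2.imwrite(f"pics/{n}0.png",im[:,:,::-1])
    print(n,camera_info(n))
print(get_time(),get_tcp_pos(),get_ee_rot(),get_ft_force())
E
```

```text
pics
side {'intrinsics': array([[465.0304,   0.    , 249.3107],
       [  0.    , 465.0304, 198.7534],
       [  0.    ,   0.    ,   1.    ]]), 'T': array([[ 0.6055,  0.4693, -0.6427, -0.328 ],
       [-0.7957,  0.3692, -0.4801, -0.7276],
       [ 0.012 ,  0.8021,  0.597 ,  0.851 ],
       [ 0.    ,  0.    ,  0.    ,  1.    ]])}
top {'intrinsics': array([[386.7427,   0.    , 255.8447],
       [  0.    , 386.7427, 192.087 ],
       [  0.    ,   0.    ,   1.    ]]), 'T': array([[ 0.0185,  0.9939, -0.1091,  0.3627],
       [-0.9998,  0.0185, -0.0008, -0.1151],
       [ 0.0012,  0.1091,  0.994 ,  1.2803],
       [ 0.    ,  0.    ,  0.    ,  1.    ]])}
0.1 [0.1694 0.6011 0.222 ] [ 0.0004  0.7973  0.6036 -0.0006] [-0.1849  0.2091 -0.4544]
```

View pics/side0.png

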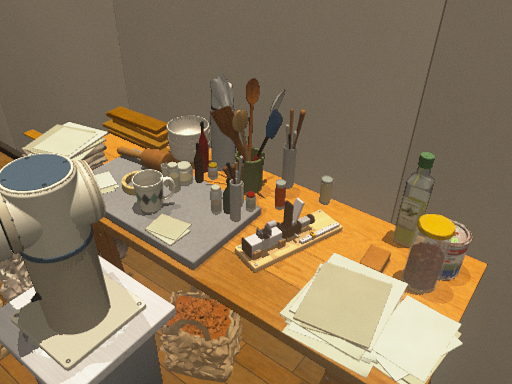

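View pics/top0.png

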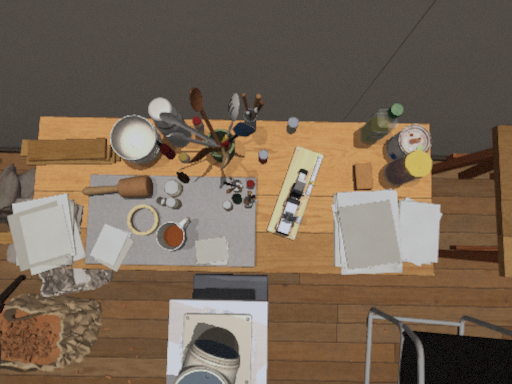

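```bash
cat > h.py <<'E'
from station import *
import cv2,numpy as np
np.set_printoptions(precision=4,suppress=True)
CI={n:camera_info(n) for n in ("side","top")}
def proj(n,P):
    P=np.atleast_2d(P).astype(float);T=np.linalg.inv(CI[n]["T"]);c=P@T[:3,:3].T+T[:3,3]
    K=CI[n]["intrinsics"];q=np.c_[c[:,0],-c[:,1],-c[:,2]]@K.T
    return q[:,:2]/q[:,2:]
def ray(n,uv,z):
    K=CI[n]["intrinsics"];T=CI[n]["T"];d=np.linalg.inv(K)@[uv[0],uv[1],1];d=T[:3,:3]@[d[0],-d[1],-d[2]]
    o=T[:3,3];return o+d*(z-o[2])/d[2]
def crop(n,box,s,name,im=None):
    if im is None: im=read_camera(n)
    x0,y0,x1,y1=box
    c=cv2.resize(im[y0:y1,x0:x1],None,fx=s,fy=s,interpolation=cv2.INTER_CUBIC)
    cv2.imwrite(f"pics/{name}.png",c[:,:,::-1]);return im
E
python3 - <<'E'
from h import *
print(proj("top",[[0,0,0],[0.17,.6,.22]]),CI["top"].keys(),ray("top",(296,193),0.05))
crop("top",(255,140,335,245),5.6,"t1",cv2.imread("pics/top0.png")[:,:,::-1])
crop("side",(225,190,355,275),6,"s1",cv2.imread("pics/side0.png")[:,:,::-1])
E
```

```text
[[217.1696 348.2627]
 [-13.498  302.0701]] dict_keys(['intrinsics', 'T']) [ 0.4972 -0.2426  0.05  ]
```

View pics/t1.png

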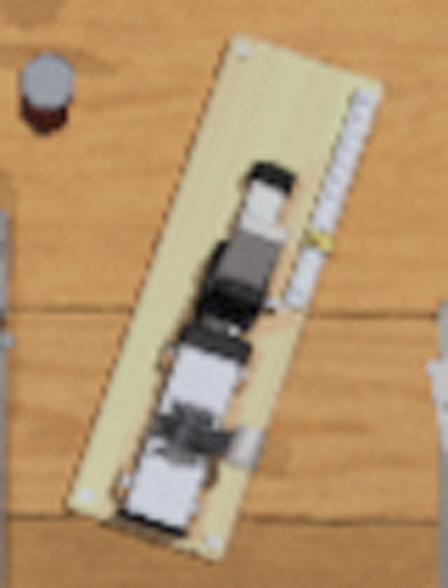

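View pics/s1.png

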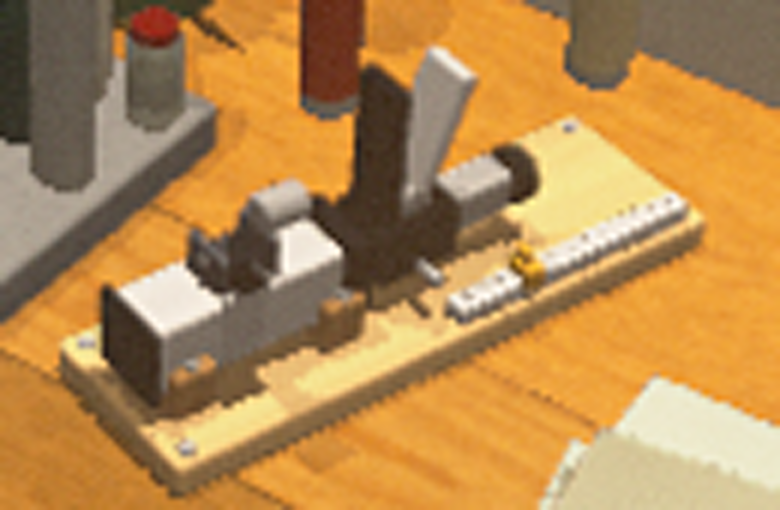

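```bash
cat >> h.py <<'E'
from scipy.optimize import least_squares
def bw(p,P):
    P=np.atleast_2d(P).astype(float)/1000;c,s=np.cos(p[2]),np.sin(p[2])
    return np.c_[p[0]+c*P[:,0]-s*P[:,1],p[1]+s*P[:,0]+c*P[:,1],P[:,2]]
def wire(n,p,box,s,name,leg=0,cx=None,im=None):
    if im is None: im=read_camera(n)
    x0,y0,x1,y1=box
    c=cv2.resize(im[y0:y1,x0:x1],None,fx=s,fy=s,interpolation=cv2.INTER_CUBIC)[:,:,::-1].copy()
    def L(pts,col):
        q=(proj(n,bw(p,pts))-[x0,y0]+.5)*s
        cv2.polylines(c,[np.round(q*16).astype(np.int32)],False,col,1,cv2.LINE_AA,4)
    L([(150,48,18),(150,-48,18),(-150,-48,18),(-150,48,18),(150,48,18)],(0,0,255))
    L([(-28,18,66),(-28,-18,66),(-146,-18,66),(-146,18,66),(-28,18,66)],(0,255,0))
    L([(leg-18,14,136),(leg-18,-14,136),(leg-8,-14,136),(leg-8,14,136),(leg-18,14,136)],(255,0,255))
    L([(leg,-18,38),(leg,-34,38)],(255,0,0))
    if cx is not None: L([(cx,-34,38),(cx,-42,38)],(255,255,0))
    cv2.imwrite(f"pics/{name}.png",c);return im
E
python3 - <<'E'
from h import *
ct=np.array([[236,37],[383,85],[222,560],[68,505]])/5.6+[255,140]-.5
cs=np.array([[62,350],[180,478],[703,222],[575,118]])/6+[225,190]-.5
Pt=[(150,48,18),(150,-48,18),(-150,-48,18),(-150,48,18)]
Ps=[(-150,48,18),(-150,-48,18),(150,-48,18),(150,48,18)]
def f(p): return np.r_[(proj("top",bw(p,Pt))-ct).ravel(),(proj("side",bw(p,Ps))-cs).ravel()]
r=least_squares(f,[.5,-.24,-.35]);print(r.x,r.fun.reshape(-1,2))
p=r.x
wire("top",p,(255,140,335,245),5.6,"t2",im=cv2.imread("pics/top0.png")[:,:,::-1])
wire("side",p,(225,190,355,275),6,"s2",im=cv2.imread("pics/side0.png")[:,:,::-1])
E
```

```text
[ 0.5026 -0.2458 -0.3208] [[ 0.1995 -0.7175]
 [ 1.3296  0.1597]
 [ 0.9477  1.2255]
 [ 0.4706  1.1344]
 [-1.1974 -1.3039]
 [-0.0409 -0.8925]
 [ 0.8666 -0.8951]
 [-0.6051 -1.133 ]]
```

View pics/t2.png

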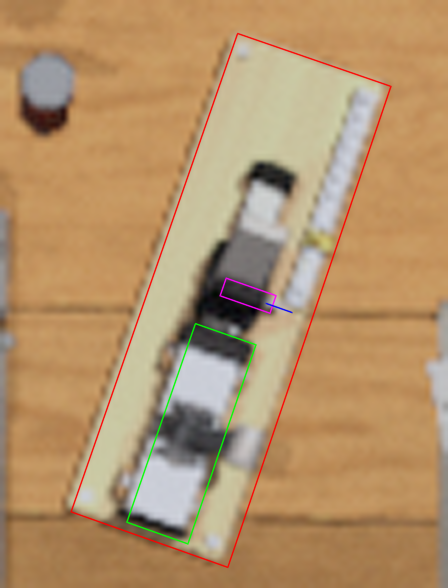

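View pics/s2.png

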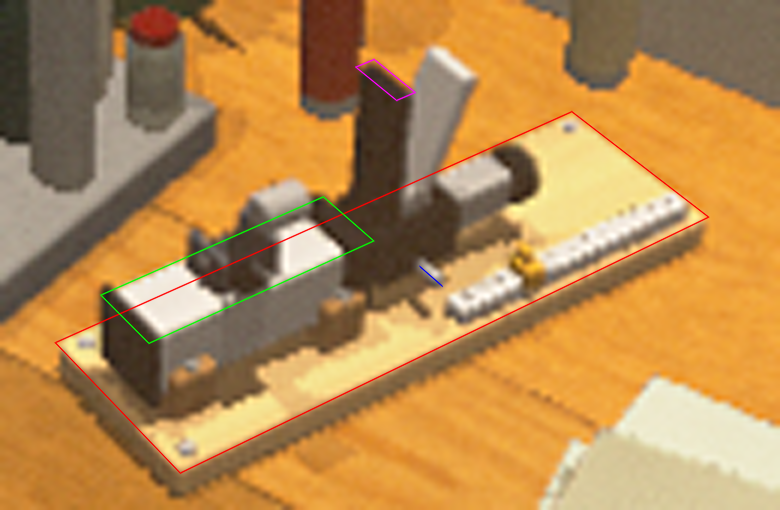

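```bash
python3 - <<'E'
from h import *
# (view, crop px, board point)
D=[("top",(236,37),(150,48,18)),("top",(383,85),(150,-48,18)),("top",(222,560),(-150,-48,18)),("top",(68,505),(-150,48,18)),
("top",(123,508),(-146,18,66)),("top",(183,532),(-146,-18,66)),
("side",(62,350),(-150,48,18)),("side",(180,478),(-150,-48,18)),("side",(703,222),(150,-48,18)),("side",(575,118),(150,48,18)),
("side",(105,288),(-146,18,66)),("side",(162,336),(-146,-18,66)),("side",(363,66),(-18,14,136)),("side",(410,97),(-8,-14,136))]
def f(q):
    o=[]
    for n,u,P in D:
        s,x0=(5.6,[255,140]) if n=="top" else (6,[225,190])
        off=q[3:5] if n=="top" else q[5:7]
        o.append(proj(n,bw(q[:3],P))[0]+off-(np.array(u)/s+x0-.5))
    return np.r_[np.ravel(o),q[3:]*0.7]
r=least_squares(f,[.5,-.24,-.32,0,0,0,0]);print(r.x,r.fun[:28].reshape(-1,2))
np.save("p.npy",r.x);q=r.x
# clip x: crop px of clip, z ~?; 
for z in (38,):
  for n,u in (("top",(318,240)),("top",(308,236)),("side",(525,262)),("side",(515,265)),("top",(272,304)),("side",(437,277)) ):
    s,x0=(5.6,[255,140]) if n=="top" else (6,[225,190])
    off=q[3:5] if n=="top" else q[5:7]
    w=ray(n,np.array(u)/s+x0-.5-off,z/1000)
    c,s_=np.cos(q[2]),np.sin(q[2]);d=w[:2]-q[:2]
    print(n,u,z,1000*np.array([c*d[0]+s_*d[1],-s_*d[0]+c*d[1]]))
E
python3 - <<'E'
import cv2
im=cv2.imread("pics/top0.png");cv2.imwrite("pics/t3.png",cv2.resize(im[175:205,295:325],None,fx=20,fy=20,interpolation=0))
im=cv2.imread("pics/side0.png");cv2.imwrite("pics/s3.png",cv2.resize(im[220:245,290:330],None,fx=20,fy=20,interpolation=0))
E
```

```text
[ 0.5073 -0.2447 -0.3237 -0.3179  0.402  -0.0774  1.3787] [[-0.307  -1.7074]
 [ 0.7847 -0.7586]
 [ 0.15    0.1493]
 [-0.2854 -0.0163]
 [-0.1799  1.2656]
 [-0.0066  0.8704]
 [-0.5324 -1.1742]
 [ 0.5014 -0.8591]
 [ 1.3065 -0.4262]
 [-0.0625 -0.613 ]
 [-0.1323  1.2285]
 [-1.6674  1.2335]
 [-0.6959  0.441 ]
 [ 1.3206 -0.506 ]]
top (318, 240) 38 [ 42.3798 -37.9449]
top (308, 236) 38 [ 42.6489 -31.7411]
side (525, 262) 38 [ 40.8172 -40.2569]
side (515, 265) 38 [ 35.7484 -39.3666]
top (272, 304) 38 [ -1.8215 -24.8917]
side (437, 277) 38 [  1.5112 -26.5352]
```

View pics/t3.png

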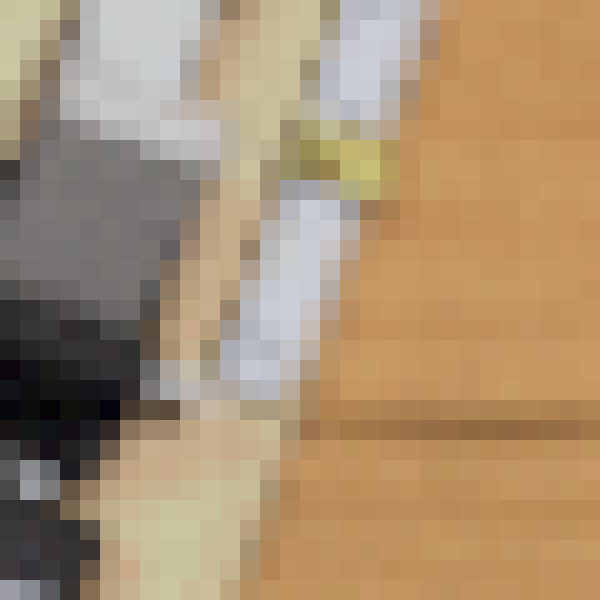

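View pics/s3.png

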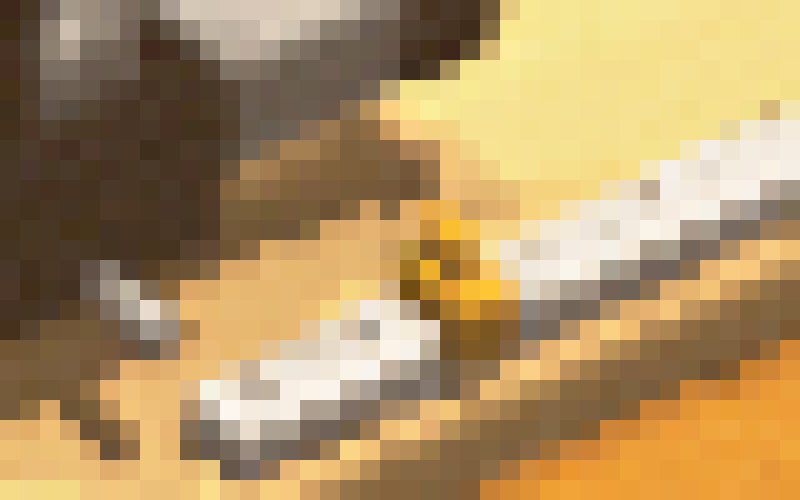

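```bash
cat >> h.py <<'E'
PB=np.array([.505,-.2452,-.3225])
def Q(): 
    f=PB[2]/2; return [0,float(np.cos(f)),float(np.sin(f)),0]
def B(x,y,z): return bw(PB,(x,y,z))[0]
def inB(w):
    c,s=np.cos(PB[2]),np.sin(PB[2]);d=np.array(w)[:2]-PB[:2]
    return 1000*np.array([c*d[0]+s*d[1],-s*d[0]+c*d[1],w[2]])
E
python3 - <<'E'
from h import *
for P in [(-90,-75,200),(-90,-70,112),(-90,0,112),(30,0,200),(45,0,95)]: print(B(*P),inverse_kinematics(B(*P),Q()))
move_pose([0.15,0.42,0.33],get_ee_rot()); print(get_time(),get_tcp_pos())
command_gripper(0.0)
move_pose(B(-90,-75,220),Q()); print(get_time(),get_tcp_pos(),get_joint_pos())
crop("side",(180,100,380,280),4,"s4"); crop("top",(200,100,360,260),3.7,"t4")
E
```

```text
[ 0.3959 -0.2878  0.2   ] [-0.653   0.2556  1.943  -0.      0.9429 -0.3305]
[ 0.3975 -0.2831  0.112 ] [-0.6433  0.3969  2.0037 -0.      0.741  -0.3208]
[ 0.4196 -0.2167  0.112 ] [-0.5018  0.3785  2.0369 -0.      0.7263 -0.1793]
[ 0.5335 -0.2547  0.2   ] [-0.4656  0.4007  1.7248 -0.      1.0161 -0.1431]
[ 0.5477 -0.2595  0.095 ] [-0.4621  0.5621  1.7488 -0.      0.8307 -0.1396]
0.9583 [0.1502 0.4207 0.3299]
4.975 [ 0.3963 -0.2873  0.2201] [-0.6517  0.2271  1.9257  0.0001  0.9886 -0.3304]
```

View pics/s4.png

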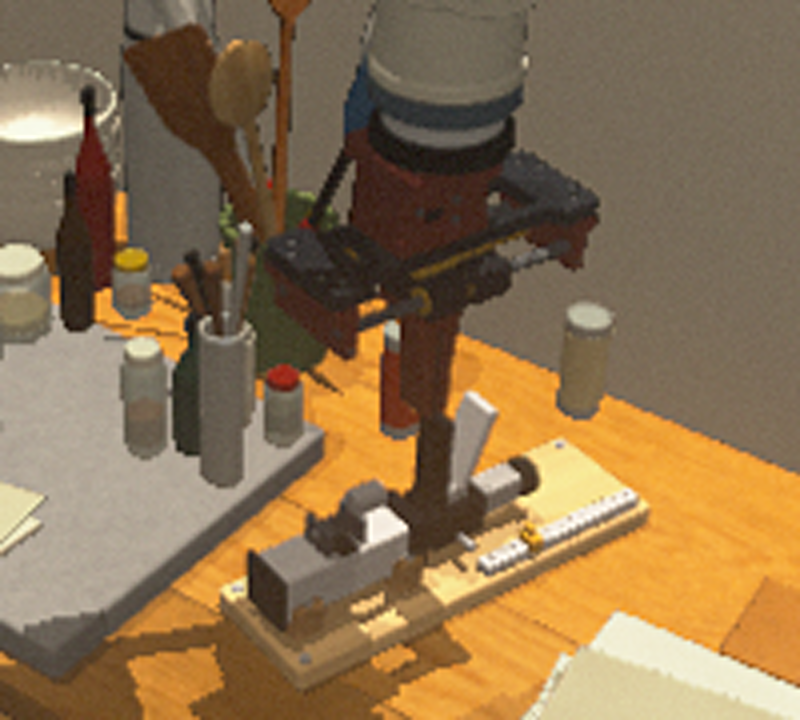

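View pics/t4.png

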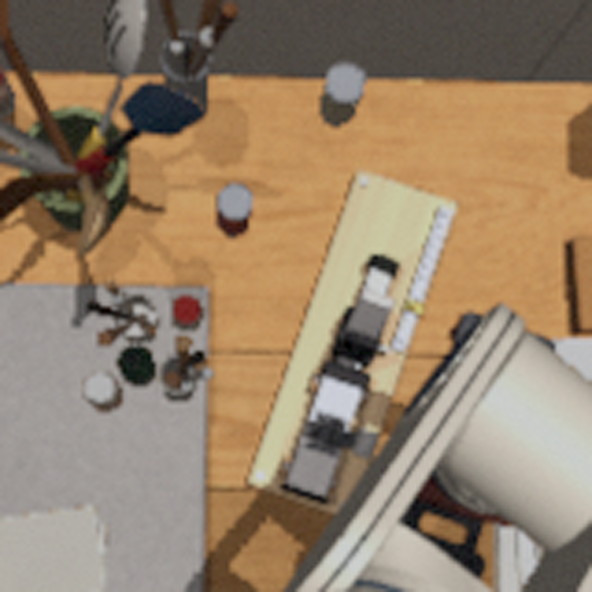

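Run:
```python
from h import *
movel(B(-90,-75,110),v=0.2)
print(get_ft_force())
r=movel(B(-90,4,110),v=0.12,until_force=8); print(r,inB(get_tcp_pos()),get_ft_force())
movel(B(-90,-30,112),v=0.2)
movel(B(-90,-30,220),v=0.25)
print(get_time())
crop("side",(180,100,380,280),4,"s5"); crop("top",(200,100,360,260),3.7,"t5")
```

```text
[ 0.2523 -0.0435  0.3996]
False [-89.7227   3.8159 110.3159] [-0.2264  1.0355 -0.5057]
7.4833
```

View pics/s5.png

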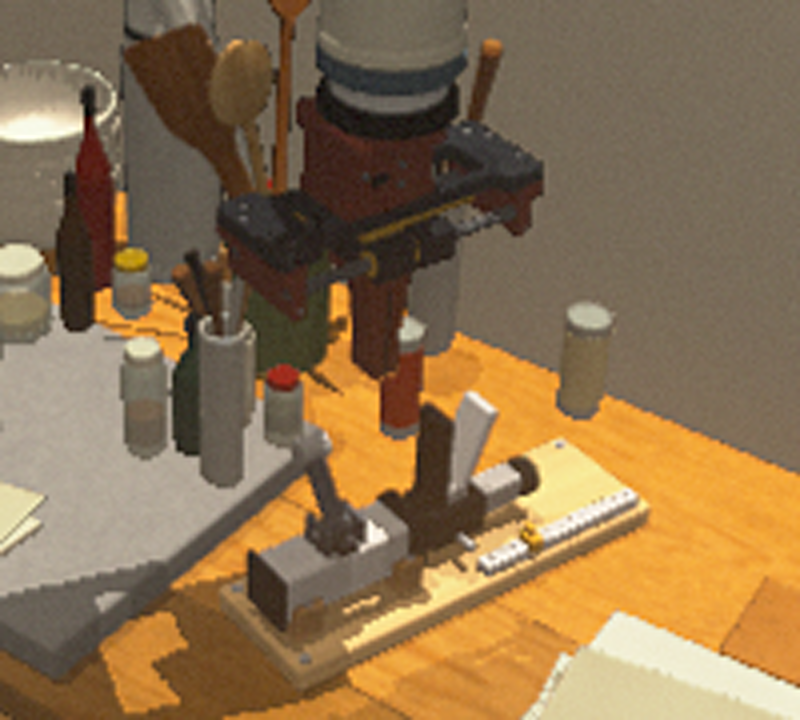

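View pics/t5.png

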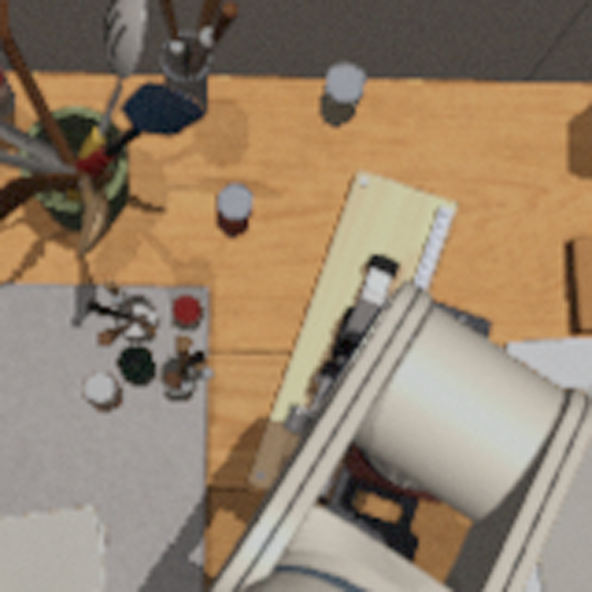

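Run:
```python
from h import *
move_pose(B(9,0,225),Q())
t=get_time();command_gripper(68/88);print(get_time()-t,get_grip_width()*88)
print(movel(B(9,0,93),v=0.15,until_force=10),inB(get_tcp_pos()),get_ft_force())
r=movel(B(25,0,93),v=0.04,until_force=3); print(r,inB(get_tcp_pos()),get_ft_force(),get_grip_width()*88)
print(get_time())
crop("side",(240,150,360,260),6,"s6")
```

```text
1.125 67.74397307764396
False [ 9.6648 -0.0848 93.7451] [-1.1844  0.7029  0.9241]
True [15.6536  0.0454 93.3122] [-2.473   1.0467  2.6254] 67.89973921705136
10.525
```

View pics/s6.png

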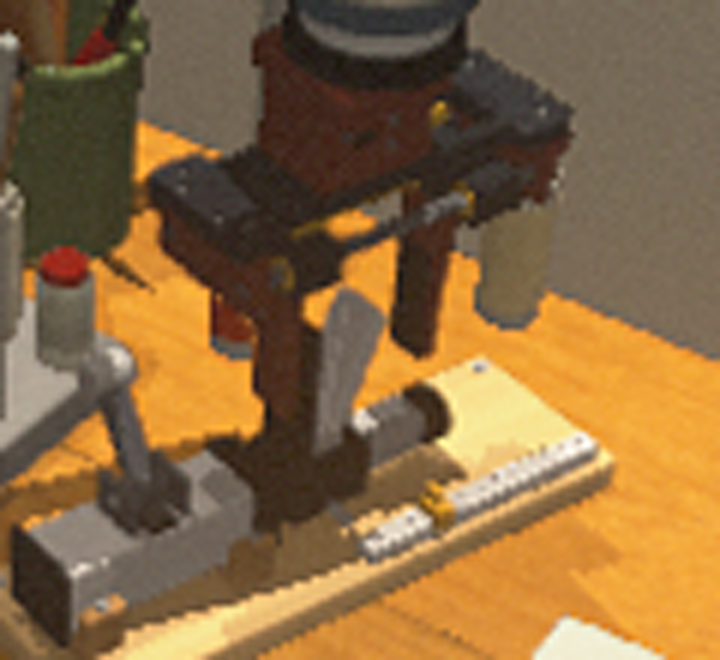

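Run:
```python
from h import *
movel(B(9.2,0,93),v=0.06)
t=get_time();command_gripper(57.2/88);print(get_time()-t,get_grip_width()*88)
t=get_time();r=movel(B(10.3+38,0,93),v=0.05,until_force=25); print(r,get_time()-t,inB(get_tcp_pos()),get_ft_force(),get_grip_width()*88)
w=get_grip_width()*88; print("leg est",inB(get_tcp_pos())[0]-w/2+18.2)
print(get_time())
crop("side",(240,150,360,260),6,"s7")
im=crop("side",(280,205,340,250),13,"s7b")
```

```text
0.40830000000000055 57.25790465593474
False 0.9334000000000007 [47.6079 -0.0457 92.834 ] [-5.0233  0.671   3.231 ] 57.38285520759857
leg est 37.11650456053512
12.1667
```

View pics/s7.png

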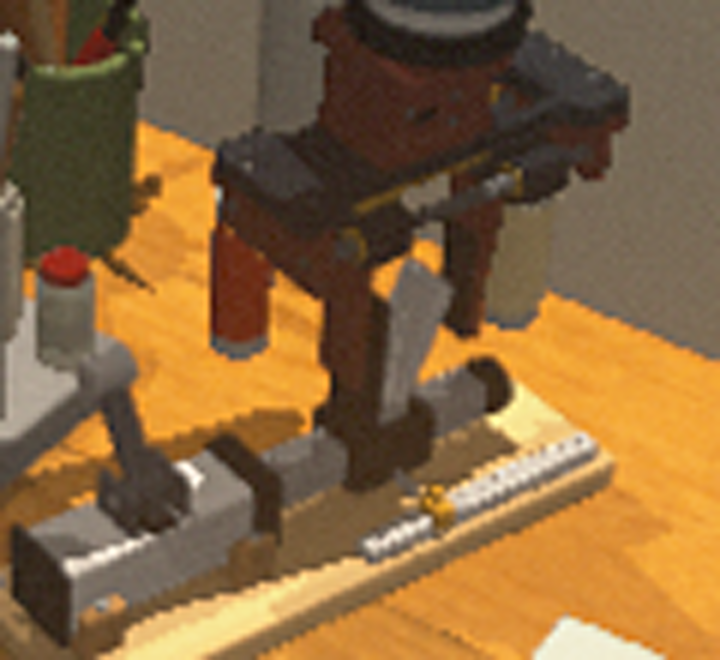

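View pics/s7b.png

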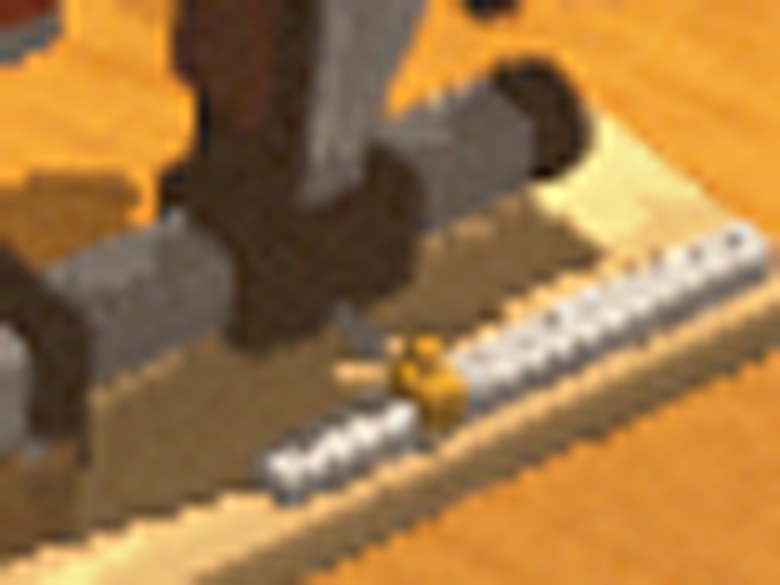

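```bash
cat >> h.py <<'E'
def zoomp(box,s,name,off=(0,0),xs=(),n="side",im=None,near=True,ys=(-18,-48),z=38):
    if im is None: im=read_camera(n)
    x0,y0,x1,y1=box
    c=cv2.resize(im[y0:y1,x0:x1],None,fx=s,fy=s,interpolation=0 if near else cv2.INTER_CUBIC)[:,:,::-1].copy()
    for x in xs:
        q=(proj(n,bw(PB,[(x,ys[0],z),(x,ys[1],z)]))+np.array(off)-[x0,y0]+.5)*s
        cv2.polylines(c,[np.round(q*16).astype(np.int32)],False,(255,0,0),1,cv2.LINE_AA,4)
    cv2.imwrite(f"pics/{name}.png",c);return im
E
python3 - <<'E'
from h import *
im=read_camera("side");cv2.imwrite("pics/raw_s7.png",im[:,:,::-1])
zoomp((300,222,325,242),30,"s8",xs=(37.1,42.1,47.1),im=im)
z=lambda x:proj("side",bw(PB,[(x,-34,38)]))
print(z(0),z(37.1),z(42.1))
E
```

```text
[[298.4406 236.5733]] [[309.208  231.5191]] [[310.6368 230.8485]]
```

View pics/s8.png

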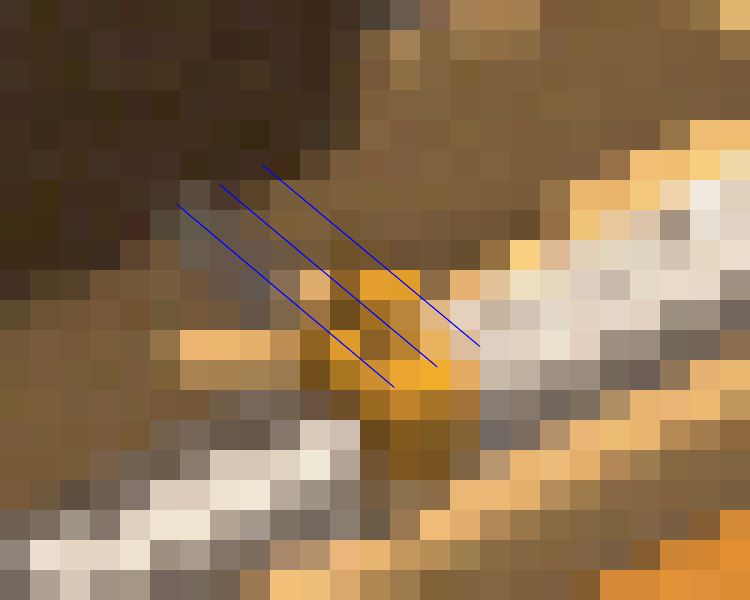

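Run:
```python
from h import *
im=read_camera("top");cv2.imwrite("pics/raw_t7.png",im[:,:,::-1])
crop("top",(260,140,335,215),8,"t7",im=im)
a=cv2.imread("pics/top0.png")[:,:,::-1]
zoomp((298,172,323,202),20,"t8",n="top",im=a,xs=(0,37,42,47),off=(0,0))
# brass pixel segmentation in side0
for f,n in (("side0","side"),("raw_s7","side"),("top0","top")):
    i=cv2.imread(f"pics/{f}.png").astype(int);b,g,r=i[...,0],i[...,1],i[...,2]
    box=(300,222,325,242) if n=="side" else (305,175,320,190)
    s=i[box[1]:box[3],box[0]:box[2]]
    hsv=cv2.cvtColor(s.astype(np.uint8),cv2.COLOR_BGR2HSV)
    m=(hsv[...,1]>190)&(hsv[...,2]>80) if n=="side" else (hsv[...,1]>115)&(hsv[...,0]>22)
    ys,xs=np.nonzero(m);print(f,len(xs),xs.mean()+box[0],ys.mean()+box[1]);print(m.astype(int))
```

```text
side0 15 314.93333333333334 235.46666666666667
[[0 0 0 0 0 0 0 0 0 0 0 0 0 0 0 0 0 0 0 0 0 0 0 0 0]
 [0 0 0 0 0 0 0 0 0 0 0 0 0 0 0 0 0 0 0 0 0 0 0 0 0]
 [0 0 0 0 0 0 0 0 0 0 0 0 0 0 0 0 0 0 0 0 0 0 0 0 0]
 [0 0 0 0 0 0 0 0 0 0 0 0 0 0 0 0 0 0 0 0 0 0 0 0 0]
 [0 0 0 0 0 0 0 0 0 0 0 0 0 0 0 0 0 0 0 0 0 0 0 0 0]
 [0 0 0 0 0 0 0 0 0 0 0 0 0 0 0 0 0 0 0 0 0 0 0 0 0]
 [0 0 0 0 0 0 0 0 0 0 0 0 0 0 0 0 0 0 0 0 0 0 0 0 0]
 [0 0 0 0 0 0 0 0 0 0 0 0 0 0 0 0 0 0 0 0 0 0 0 0 0]
 [0 0 0 0 0 0 0 0 0 0 0 0 0 0 0 0 0 0 0 0 0 0 0 0 0]
 [0 0 0 0 0 0 0 0 0 0 0 0 1 0 0 0 0 0 0 0 0 0 0 0 0]
 [0 0 0 0 0 0 0 0 0 0 0 0 1 0 0 0 0 0 0 0 0 0 0 0 0]
 [0 0 0 0 0 0 0 0 0 0 1 1 0 0 0 0 0 0 0 0 0 0 0 0 0]
 [0 0 0 0 0 0 0 0 0 0 1 1 1 1 1 0 0 0 0 0 0 0 0 0 0]
 [0 0 0 0 0 0 0 0 0 0 0 0 0 1 1 0 0 0 0 0 0 0 0 0 0]
 [0 0 0 0 0 0 0 0 0 0 0 0 0 0 0 0 0 0 0 0 0 0 0 0 0]
 [0 0 0 0 0 0 0 0 0 0 0 0 0 0 0 0 0 0 0 0 0 0 0 0 0]
 [0 0 0 0 0 0 0 0 0 0 0 0 0 0 0 0 0 0 0 0 0 0 0 0 0]
 [0 0 0 0 0 0 0 0 0 0 0 0 0 0 0 0 0 0 0 0 0 0 0 0 0]
 [0 0 0 0 0 0 0 0 0 0 0 0 0 0 0 0 0 0 0 0 0 0 0 0 1]
 [0 0 0 0 0 0 0 0 0 0 0 0 0 0 0 0 0 0 0 0 0 1 
[... 1011 characters left out ...]
0 0 0 0 0 0 0 0 0 0 0 0 0 0 0 0 0 0 0 0 0 0 0 1 1]
 [0 0 0 0 0 0 0 0 0 0 0 0 0 0 0 0 0 0 0 0 0 1 1 1 1]]
top0 0 nan nan
[[0 0 0 0 0 0 0 0 0 0 0 0 0 0 0]
 [0 0 0 0 0 0 0 0 0 0 0 0 0 0 0]
 [0 0 0 0 0 0 0 0 0 0 0 0 0 0 0]
 [0 0 0 0 0 0 0 0 0 0 0 0 0 0 0]
 [0 0 0 0 0 0 0 0 0 0 0 0 0 0 0]
 [0 0 0 0 0 0 0 0 0 0 0 0 0 0 0]
 [0 0 0 0 0 0 0 0 0 0 0 0 0 0 0]
 [0 0 0 0 0 0 0 0 0 0 0 0 0 0 0]
 [0 0 0 0 0 0 0 0 0 0 0 0 0 0 0]
 [0 0 0 0 0 0 0 0 0 0 0 0 0 0 0]
 [0 0 0 0 0 0 0 0 0 0 0 0 0 0 0]
 [0 0 0 0 0 0 0 0 0 0 0 0 0 0 0]
 [0 0 0 0 0 0 0 0 0 0 0 0 0 0 0]
 [0 0 0 0 0 0 0 0 0 0 0 0 0 0 0]
 [0 0 0 0 0 0 0 0 0 0 0 0 0 0 0]]<stdin>:13: RuntimeWarning: Mean of empty slice.
  ret = ret.dtype.type(ret / rcount)
```

View pics/t7.png

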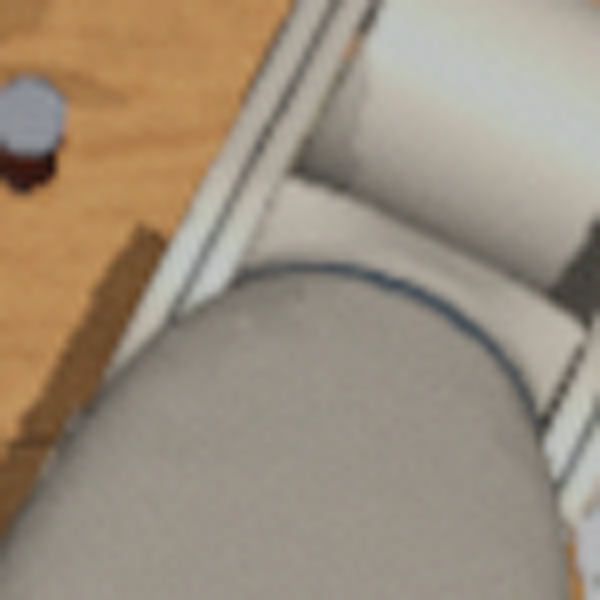

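View pics/t8.png

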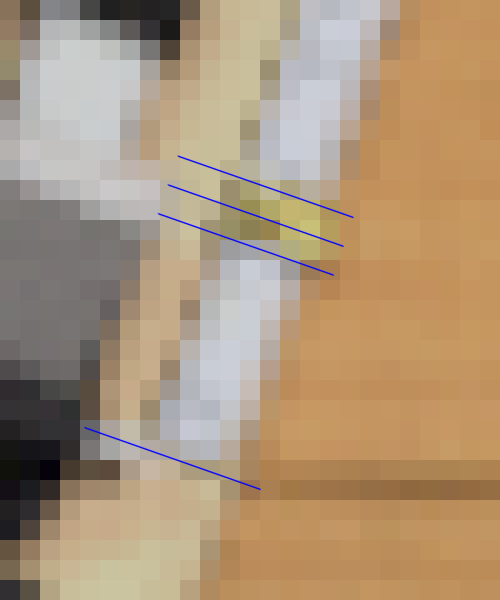

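Run:
```python
from h import *
p=inB(get_tcp_pos());movel(B(48.3+5.2,0,93),v=0.04)
wait(0.2)
w=get_grip_width()*88; print("leg est",inB(get_tcp_pos())[0]-w/2+18.2,get_ft_force(),get_time())
im=read_camera("side");cv2.imwrite("pics/raw_s9.png",im[:,:,::-1])
zoomp((300,222,325,242),30,"s9",im=im)
zoomp((300,222,325,242),30,"s9c",im=im,near=False,xs=(42.3,))
```

```text
leg est 42.72336836642841 [-3.8964  1.5918  1.1827] 12.85
```

View pics/s9.png

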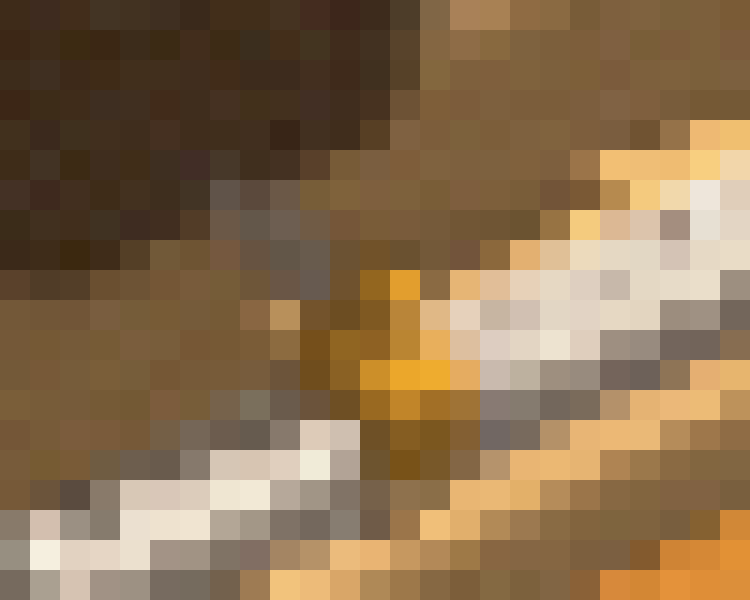

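View pics/s9c.png

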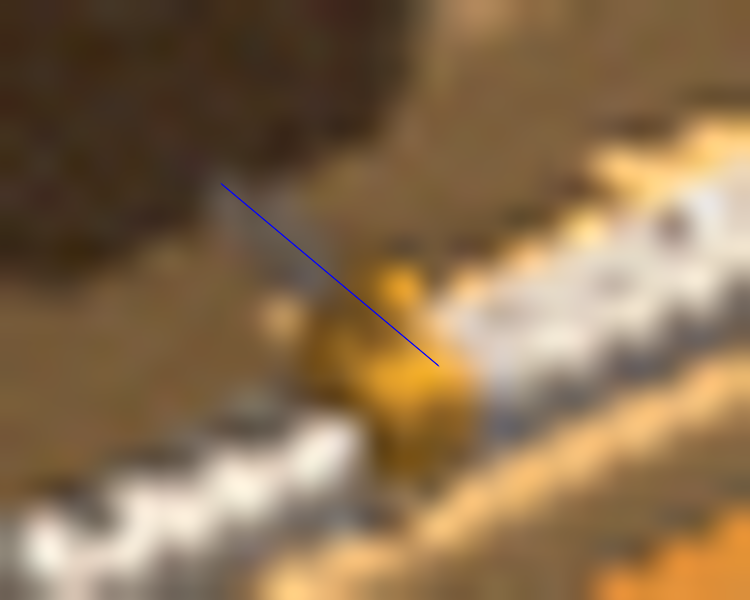

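Run:
```python
from h import *
a=cv2.imread("pics/side0.png")[:,:,::-1]
zoomp((304,224,320,240),37,"s10",im=a,xs=(42.5,45.5),ys=(-34,-44))
t=cv2.imread("pics/top0.png")[:,:,::-1]
zoomp((304,176,320,190),37,"t10",im=t,n="top",xs=(42.5,45.5),ys=(-34,-44))
```

```text
(no output)
```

View pics/s10.png

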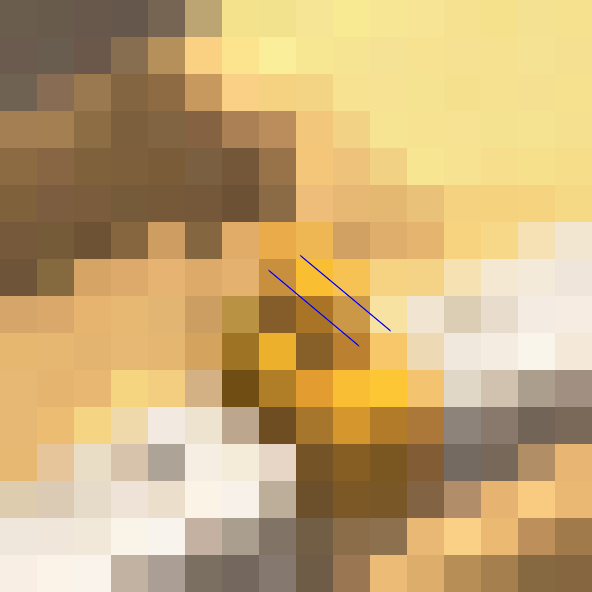

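View pics/t10.png

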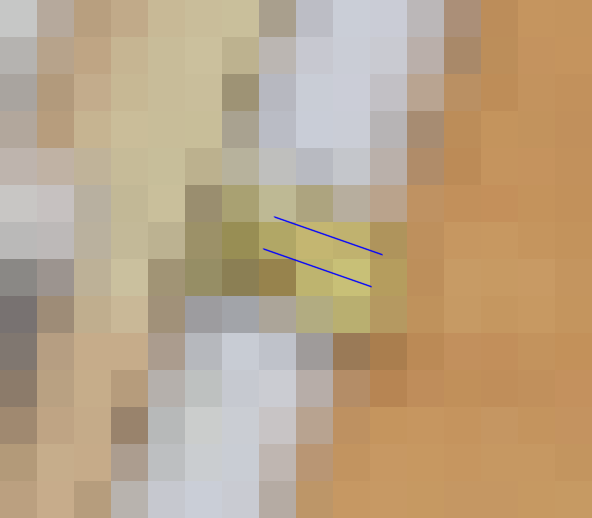

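```bash
cat >> h.py <<'E'
def rect(n,im,z,xr=(-15,75),yr=(-55,-15),k=8):
    gx,gy=np.meshgrid(np.arange(xr[0],xr[1],1/k),np.arange(yr[1],yr[0],-1/k))
    uv=proj(n,bw(PB,np.c_[gx.ravel(),gy.ravel(),np.full(gx.size,z)])).astype(np.float32)
    o=cv2.remap(im,uv[:,0].reshape(gx.shape),uv[:,1].reshape(gx.shape),cv2.INTER_CUBIC)[:,:,::-1].copy()
    for x in range(int(np.ceil(xr[0]/5)*5),xr[1],5):
        c=int((x-xr[0])*k);cv2.line(o,(c,0),(c,6 if x%10 else 14),(0,0,255),1)
    return o
E
python3 - <<'E'
from h import *
t=cv2.imread("pics/top0.png")[:,:,::-1];a=cv2.imread("pics/side0.png")[:,:,::-1]
s=cv2.imread("pics/raw_s9.png")[:,:,::-1]
o=np.vstack([rect("top",t,38,yr=(-48,-20)),rect("side",a,38,yr=(-52,-28+4))[:220],rect("side",s,38,yr=(-48,-24))[:150]])
print(o.shape)
cv2.imwrite("pics/rect.png",o[:600])
E
```

```text
(594, 720, 3)
```

View pics/rect.png

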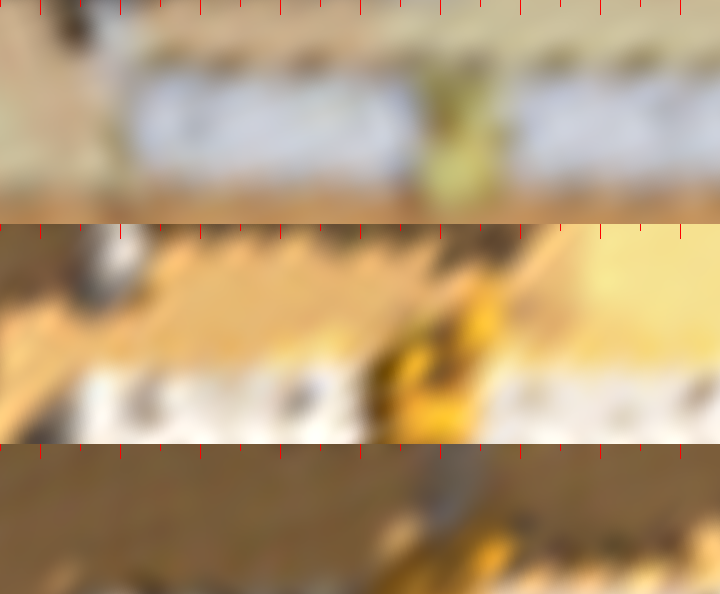

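```bash
cat > loop.py <<'E'
from h import *
import sys
P0=43.0-18.2
w_end=float(sys.argv[1]);dw=float(sys.argv[2])
def st():
    w=get_grip_width()*88;X=inB(get_tcp_pos())[0];return w,X,X-w/2+18.2
w,X,l=st();wc=w;corr=0;t0=get_time()
while wc>w_end and get_time()-t0<15:
    wn=max(wc-dw,w_end)
    Xt=P0+wn/2+corr
    movel(B(Xt,0,93),v=0.03)
    a=st()[2]
    command_gripper(wn/88)
    w,X,l=st();wc=wn
    corr+=0.5*np.clip(43.0-(a+l)/2,-.5,.5)
    f=get_ft_force()
    print("%.2f w %.1f/%.1f leg %.2f->%.2f corr %.2f F %.1f %.1f %.1f"%(get_time(),wn,w,a,l,corr,*f))
    if np.linalg.norm(f)>30: print("FORCE");break
    if abs(w-wn)>3: print("width lag");break
crop("side",(250,160,350,245),7,sys.argv[3])
E
python3 loop.py 48 1.2 s11
```

```text
13.38 w 55.9/56.2 leg 42.07->42.27 corr 0.25 F -6.9 1.2 0.3
13.87 w 54.7/54.8 leg 42.25->42.74 corr 0.50 F -6.4 -0.1 -0.4
14.35 w 53.5/53.7 leg 42.64->42.97 corr 0.60 F -5.3 1.1 -0.5
14.83 w 52.3/52.2 leg 42.77->43.24 corr 0.59 F -5.4 0.6 -0.6
15.32 w 51.1/51.4 leg 42.69->43.08 corr 0.65 F -4.8 0.4 -2.1
15.80 w 49.9/49.9 leg 42.81->43.27 corr 0.63 F -5.8 0.8 -1.9
16.28 w 48.7/49.0 leg 43.06->43.15 corr 0.58 F -4.8 0.6 -2.0
16.75 w 48.0/48.4 leg 43.11->43.03 corr 0.55 F -5.5 1.7 -1.4
```

View pics/s11.png

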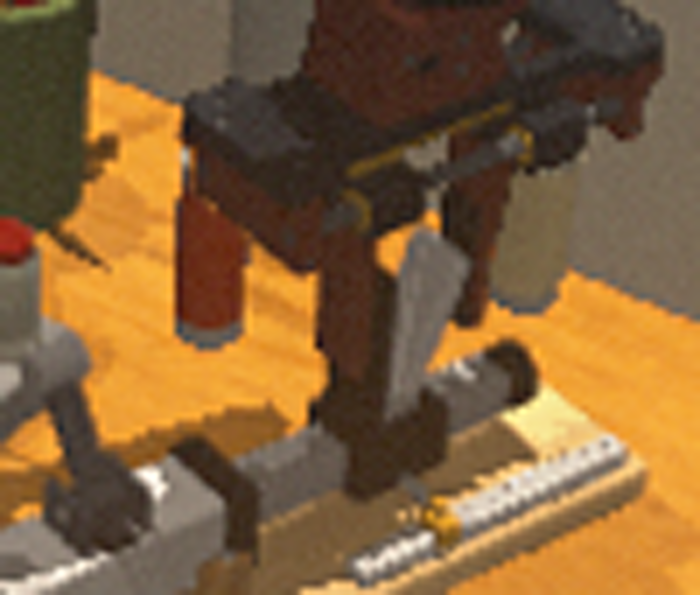

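Run:
```python
from h import *
im=np.mean([read_camera("side") for _ in range(4)],0).astype(np.uint8)
cv2.imwrite("pics/raw_s12.png",im[:,:,::-1])
a=cv2.imread("pics/side0.png")[:,:,::-1];s=cv2.imread("pics/raw_s7.png")[:,:,::-1]
K=dict(xr=(20,62),yr=(-50,-18),k=12)
o=np.hstack([cv2.resize(x,None,fx=.75,fy=.75) for x in (rect("side",s,38,**K),rect("side",im,38,**K))])
z=cv2.resize(im[222:242,300:325],None,fx=24,fy=24,interpolation=cv2.INTER_CUBIC)[:,:,::-1]
cv2.imwrite("pics/r12.png",o);cv2.imwrite("pics/z12.png",z);print(o.shape,get_time())
```

```text
(288, 756, 3) 17.0
```

View pics/r12.png

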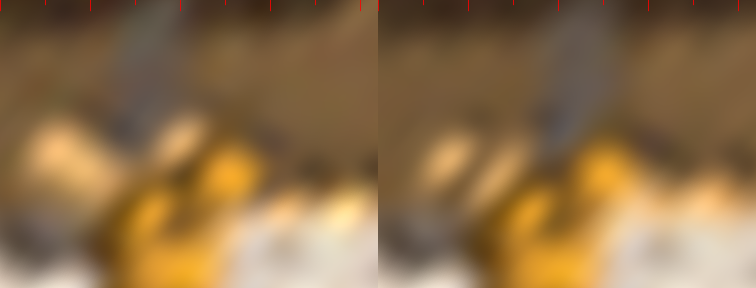

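View pics/z12.png

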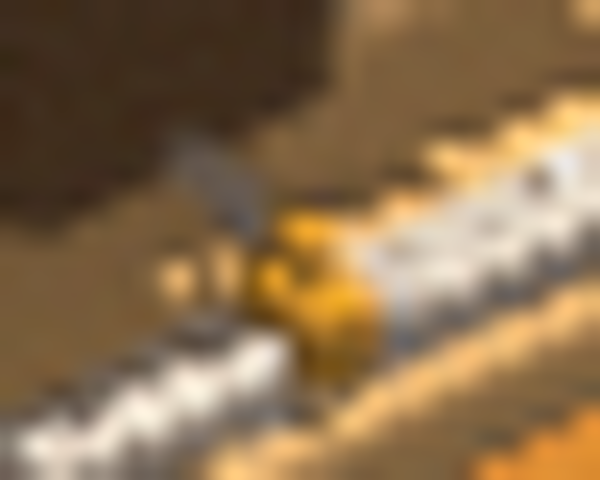

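```bash
sed -i 's/corr=0;t0/corr=0.55;t0/' loop.py; python3 loop.py 38 1.2 s13
```

```text
17.47 w 47.1/47.2 leg 42.95->43.23 corr 0.51 F -5.9 0.8 -2.2
17.95 w 45.9/45.8 leg 42.71->43.34 corr 0.49 F -5.6 2.1 -2.1
18.43 w 44.7/45.0 leg 43.01->43.06 corr 0.48 F -4.8 1.5 -1.6
18.92 w 43.5/43.8 leg 42.73->43.06 corr 0.53 F -5.9 1.5 -0.3
19.40 w 42.3/42.8 leg 42.81->43.04 corr 0.57 F -6.0 2.2 -1.4
19.88 w 41.1/41.2 leg 43.00->43.26 corr 0.50 F -5.5 2.6 -0.6
20.37 w 39.9/40.0 leg 42.80->43.17 corr 0.51 F -5.5 3.8 -0.5
20.85 w 38.7/38.9 leg 42.79->43.15 corr 0.52 F -6.0 2.4 -0.5
21.32 w 38.0/38.1 leg 43.30->43.29 corr 0.37 F -4.7 2.4 -0.4
```

View pics/s13.png

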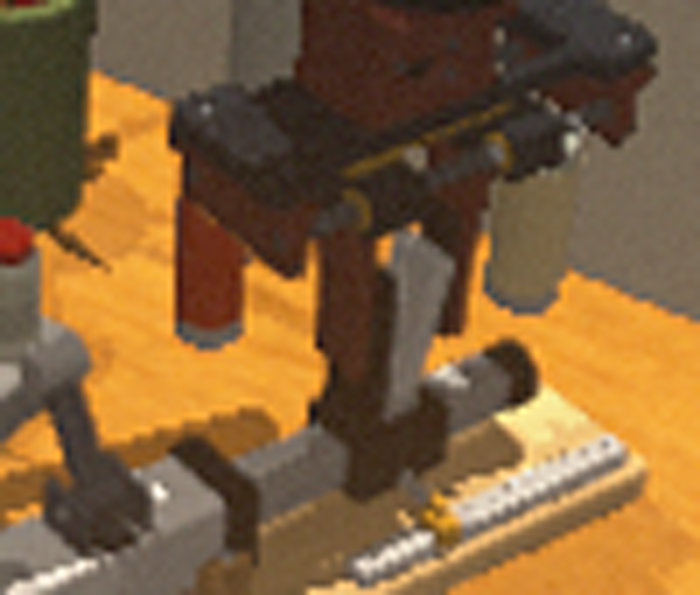

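```bash
sed -i 's/corr=0.55;t0/corr=0.45;t0/' loop.py; python3 loop.py 25 1.2 s14
```

```text
21.84 w 36.9/37.0 leg 42.89->43.14 corr 0.44 F -4.9 2.5 -0.2
22.32 w 35.7/35.9 leg 42.78->43.10 corr 0.47 F -4.7 2.6 -0.5
22.81 w 34.5/34.9 leg 42.87->43.02 corr 0.50 F -5.3 2.2 -0.6
23.29 w 33.3/33.0 leg 42.75->43.40 corr 0.46 F -5.3 2.9 0.1
23.77 w 32.1/32.3 leg 42.89->43.09 corr 0.47 F -4.4 3.3 -0.1
24.26 w 30.9/31.3 leg 42.76->43.03 corr 0.52 F -5.2 3.6 -0.1
24.74 w 29.7/29.9 leg 42.99->43.18 corr 0.48 F -5.5 2.5 0.2
25.23 w 28.5/28.7 leg 42.77->43.10 corr 0.51 F -4.9 3.5 -0.0
25.71 w 27.3/27.3 leg 42.82->43.26 corr 0.49 F -4.7 2.6 0.2
26.19 w 26.1/26.6 leg 42.94->42.99 corr 0.51 F -5.3 2.8 0.9
26.68 w 25.0/25.3 leg 42.91->43.10 corr 0.50 F -5.3 2.9 1.4
```

View pics/s14.png

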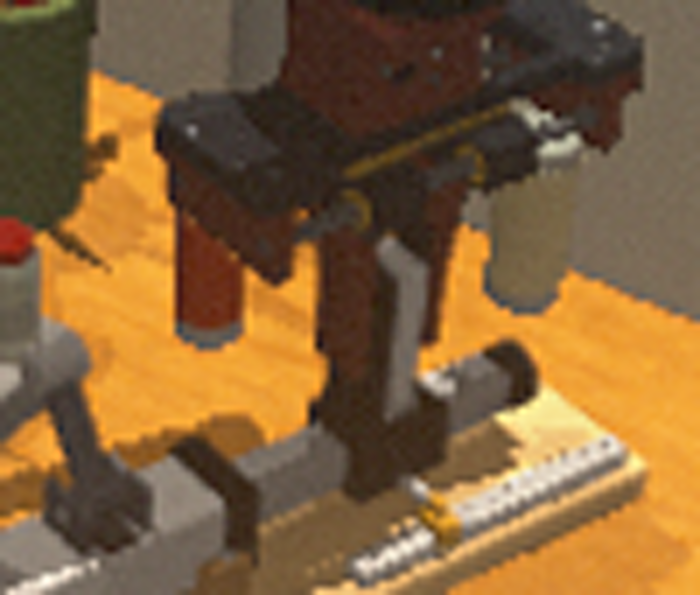

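Run:
```python
from h import *
def st():
    w=get_grip_width()*88;X=inB(get_tcp_pos())[0];return w,X,X-w/2+18.2
print(st())
movel(B(24.8+12+.45,0,93),v=0.03);print(st())
command_gripper(0.0);print(st(),get_ft_force());wait(0.3);print(st(),get_ft_force(),get_time())
im=np.mean([read_camera("side") for _ in range(4)],0).astype(np.uint8)
cv2.imwrite("pics/raw_s15.png",im[:,:,::-1])
crop("side",(260,160,340,245),7,"s15",im=im)
cv2.imwrite("pics/z15.png",cv2.resize(im[222:242,300:325],None,fx=24,fy=24,interpolation=cv2.INTER_CUBIC)[:,:,::-1])
cv2.imwrite("pics/r15.png",rect("side",im,38,xr=(20,62),yr=(-50,-18),k=12))
```

```text
(24.610087601649607, np.float64(37.54526570739559), np.float64(43.440221906570784))
(24.888856260136414, np.float64(37.26893613314145), np.float64(43.024508003073244))
(23.71020305446838, np.float64(37.48666373099362), np.float64(43.83156220375943)) [-3.8988  3.2421  0.7191]
(23.930531541707886, np.float64(37.45248308274887), np.float64(43.687217311894926)) [-5.0533  4.3101  0.947 ] 27.4917
```

View pics/s15.png

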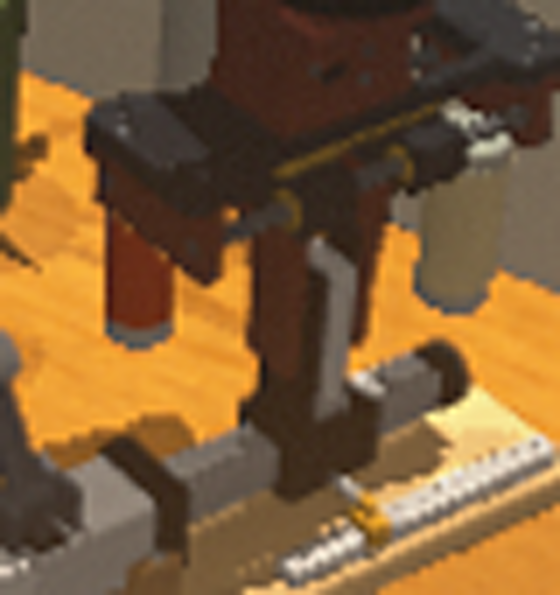

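View pics/z15.png

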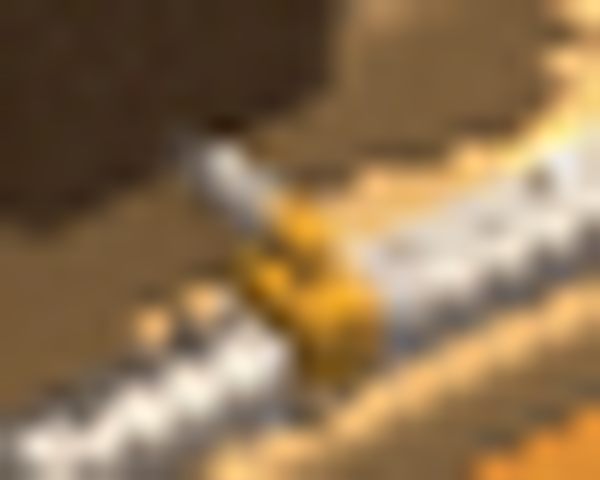

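View pics/r15.png

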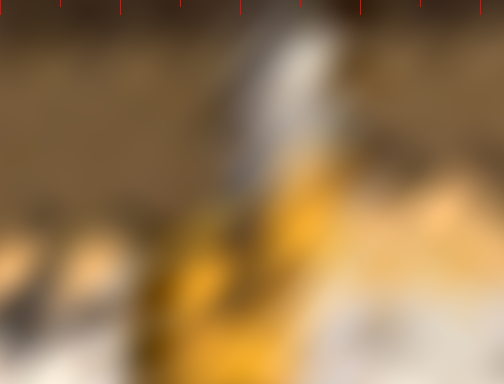

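Run:
```python
from h import *
print(get_grip_width()*88,inB(get_tcp_pos()),get_ft_force(),get_qvel(),get_time())
job_done()
print(get_grip_width()*88,inB(get_tcp_pos()),get_time())
```

```text
23.35453295748724 [37.4769 -0.0046 93.0776] [-5.1621  3.5399  0.5604] [ 0.0005 -0.0007 -0.0006 -0.0013 -0.0004  0.0007] 27.6917
the job is handed in; nothing more can be done
the job is handed in; nothing more can be done
```

I did the whole job in the order asked and handed it in at about 27.7 s of the 58 s allowed, with the gripper still squeezing lever and post.

- **Catch:** I pushed the knob over with the shut fingers. The picture afterwards shows it lying on its free (left) side.
- **Leg:** I pushed on the near face of the thumb post to a leg value of about 43 mm. While the lever swung shut I closed the fingers in 1.2 mm steps, moving the arm back each time. From the arm and gripper readings, the leg stayed between 42.7 and 43.4 mm as the lever swung. The final squeeze shifted it to about 43.5 mm.
- **Last checks:**
  - The grip width read 23.4–23.9 mm, against 24 mm for post and shut lever together.
  - The arm was still, with about 5 N of spring pull at the wrist.
  - In the last side picture the pointer lines up with the tip of the brass clip.

**Disagreement on the mark:** the start picture from the top camera put the mark at about 43.0 mm, while the final side picture fits best at about 43.5–43.7 mm. One pixel is about 3 mm, so I can only be sure of the alignment to about 1 mm. The arm hid the leg from the top camera, so I could not cross-check it at the end.

I steered clear of the tape roll, sanding block and mug; I didn't check them in a picture at the end.

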